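Work lamp off and back in its tray cutout

ROBOT

A 6-joint arm with a two-finger parallel gripper is mounted at the origin on the work surface. World frame = base frame: x ahead of the robot, y to its left, z up, the work surface at z = 0. Lengths are in m, angles in rad, forces in N, time in s.
With the tool pointing down it reaches from about 0.375 to 0.975 m from the base axis. Payload 3.8 kg.
Tool frame: the origin (TCP) lies midway between the tips of the shut fingers; the grasp point (between the pads) lies 19 mm behind it; z points along the fingers, y is the line along which they close (so a half turn about z gives the same grasp; the last joint's range is limited). The gripper opens to 85 mm and grips with 20 to 120 N. Pads are 22 mm wide; open, the fingers measure 114 mm over their backs; the gripper's body (76 mm by 85 mm) begins 54 mm behind the grasp point. The pads swing forward as they close: fully open they stand 13 mm farther back than shut.
Start: joints at [-1.229, 0.264, 1.604, -0, 1.274, -0.037], TCP at [0.25, -0.627, 0.231] pointing down, gripper open.
Joint ranges: [-2.63, 2.63], [-0.94, 2.18], [0.31, 2.57], [-1.31, 4.45], [0, 2.66], [-2.55, 2.55]. Speed limits (rad/s): [2.57, 2.57, 3.14, 3.14, 3.14, 3.14].

INTERFACE

Orientations are given as a rotation vector (axis times angle).
In Python, from workcell import bot, imaging gives the robot as it stands.
- The arm moves only by the tool step_arm, never from a script. Its argument "series" is a list of rows, each an object of numbers: "grip": the closure, from -1 (fully open) to 1 (shut); "x", "y", "z": the shift along the tool's x, y, z normalised to -1 to 1, where 1 is 500 mm; "ax", "ay", "az": the turn, a rotation vector about the tool's x, y, z normalised to -1 to 1, where 1 is 30 degrees. A call has 1 to 12 rows; each row is the pose to reach, as a shift and turn from the pose commanded when the call began, along the tool's axes at that moment; what a row does not reach only later rows make up. A row lasts 1/10 s, in which the tool goes at most 50 mm and 8.59 degrees, less where a joint would pass 70% of its speed; a pose out of reach is approached as far as the arm can. A call with a number of a shift or a turn outside -1 to 1 is refused whole. A call with a gripper value outside its range is refused whole. The fingers move at their own pace and stop on an object; "force" is the grip in N (left out, the last holds). Time passes only in rows, so rows that repeat a pose let the fingers close. It gives the time, the measured TCP pose, the force, the opening and the grip force at its end, in the units of the state.
- bot.read_state(): the state, without advancing time (a new reading comes with each control period).
- imaging.read_camera(name): name is "scene" or "side" or "wrist"; returns a dict with "img" (384x512x3 uint8, red, green, blue), "fx", "fy", "cx", "cy" (pixels), "k1" (the pictures are not rectified: a ray, as slopes to the right and down, at radius r is drawn at 1 + k1 r^2 times it, then the intrinsics apply), "R" (3x3) and "t" (3): a world point X has camera coordinates R X + t. Camera axes: x right, y down, z forward; pixel columns grow to the right and rows downward; lengths in m; the calibration is good to about 2 mm. A picture is of the moment at which its call begins. There is no depth.
- bot.finish_job(): hands the job in; it is judged then, once.
The state is a dict: "time": time; "q": joint angles; "joint_vel": joint speeds; "joint_torque": joint torques, N m; "tool_pos": TCP position; "tcp_rot": TCP orientation; "wrist_force": force on the tool from outside, world axes, zero at the start; "torque": the same for the moment, N m; "width": opening from 0.0 (shut) to 1.0 (fully open); "grip_force": force on a finger pad.
Only numpy, scipy, OpenCV 4.12 (cv2) and the standard library are available. Lean on these libraries where they do the work, as an engineer would, in place of code of your own. Each camera call takes 0.05 s, during which the arm holds its last target. There are 200 camera calls.

TASK

The work lamp has been left lying on the drill stand, switched on. Put it away: lower it, without letting it drop, into its own cutout in the plywood tool tray so that it lies flat on the bottom, and slide the little sunk switch in its top all the way to the tail end (away from the wide head), which is off. Do not shift the other loose things.

Things in the scene. Friction and masses are not known exactly. Their poses are not given: they have to be found in the camera images.
- lamp: loose flat hand lamp lying switch up at almost any heading, 0.2 to 0.35 kg, 160 long. x axis: tail to head, z up; origin: centre of its underside. Black body x = -80 to +35, 44 wide, 34 high, straight upright sides (grip here; balance near x = +5). Grey head x = +35 to +80, wider and higher: 60 wide, 38 high, window in its end
- slot_floor (a point): centre of the floor of the switch slot in the lamp's top face, at lamp (-15, 0, 27). The slot is 50 long (lamp x = -40 to +10), 24 wide and 7 deep, upright walls. At full on 31 mm of it is free between nub and head-side end for a fingertip
- switch (a joint): slide switch, in m: 0 = off, at its stop at the tail end of the slot; 0.010 = full on, towards the head; starts at 0.006 to 0.010. No spring: stays where left. It needs about 2.5 N along the slot, about as much as the lamp's friction on the stand, so the lamp may slide away unless braced, as it is by the walls of its cutout
- nub_top (a point): centre of the top of the pale switch nub: 8 long (along lamp x), 12 wide, 6 tall above the slot floor, its top 0.5 below the body's top face (nearly flush). With the switch at q its centre is at lamp x = -35 mm + q
- lamp_head (a point): point at the head end of the lamp's underside, lamp (80, 0, 0)
- lamp_tail (a point): point at the tail end of the lamp's underside, lamp (-80, 0, 0)
- tray: plywood tool tray fixed to the stand, 205 (its x) x 230 (its y) x 22 high, turned up to 0.5 rad. Origin: centre of its underside. Two cutouts with upright walls, 16 deep, floor 6 above the stand: the lamp's at y = +45, and a T-shaped one at y = -66 holding the chuck key, which lies below the tray's face
- pocket_center (a point): floor of the lamp's cutout, where the lamp's origin belongs, x axis the way the lamp's must point. Body part x = -82.5 to +32.5, 49 wide; head part x = +32.5 to +82.5, 65 wide: 2.5 play all round, fits one way only. Finger notches x = -20 to +20, as deep, out to 52.5 each side of the centre line. Seated, the body's top is 18 above the tray
- pocket_head (a point): point on the floor of the lamp's cutout where point lamp_head belongs
- pocket_tail (a point): point on the floor of the lamp's cutout where point lamp_tail belongs
- chuck_key: loose steel drill chuck key with a T bar, 75 x 72 x 18, lying in the tray's T-shaped cutout; bystander
- brush: loose bench brush with wooden handle, 215 x 36 x 32; bystander
- magnet_wand: loose magnet sweeper wand, 335 long, 25 thick; bystander
- cast_block: loose aluminium block with two holes, 75 x 55 x 32; bystander
- flat_bar: loose drilled steel flat, 30 x 85 x 6; bystander
- oil_bottle: loose white cutting oil bottle, 52 across, 135 high; bystander
- centre_punch: loose centre punch, 115 long, 11 thick; bystander
Mind the look-alikes: they are no part of the job. There is more than one size of the lamp; the one meant has the size given above.

How it is judged:
At the end, for the whole second after the job is handed in: The lamp lies at rest in its cutout, switch up and head in the wide part, flat on the floor of the cutout (within 3 mm of height, 0.05 rad of level, both ends within 6 mm of their places), and the slide switch is within 2 mm of its off stop at the tail end of the slot (z of lamp in the frame of tray between 0.003 and 0.009 m and horizontal distance between lamp_head and pocket_head below 0.006 m and horizontal distance between lamp_tail and pocket_tail below 0.006 m and angle between lamp's own z axis and vertical below 0.05 rad and value of joint switch below 0.002 m and linear speed of lamp below 0.02 m/s); the robot touches nothing.
It fails at once if the lamp is let fall (faster than 0.5 m/s with no finger on it: a drop of more than about 13 mm) (linear speed of lamp above 0.5 m/s and contact force between the fingers and lamp below 0.05 N).
It fails at once if another loose thing is shifted by more than 30 mm (distance of any of chuck_key, brush, magnet_wand, cast_block, flat_bar, oil_bottle, centre_punch from where it was at the start of the episode above 0.03 m).
It also fails if it takes over 58 s, if anything falls off the work surface, if the arm or the gripper's body presses on something with over 40 N, if the wrist force passes 120 N, or if a joint passes its speed limit or range.

## Working session

There is one attempt and no reset: what is moved stays moved. The work goes in short steps, Python scripts to look and compute and a tool call to move; the robot and the scene stay as the last step left them, time stands still between calls to the robot, and variables do not carry over. Pictures are saved under pics/ and viewed, at most 10 in all, crops included, and the job is handed in when it is done.

Besides the shell and the picture viewer there is one more tool, called after "Emit:" as name(argument=value, ...), one argument or row to a line, values as JSON. step_arm: Moves the arm, as the interface text tells. Scaled input: -1 to 1 covers 500 mm each way for a shift and 30 degrees each way for a turn. Its arguments: {"type":"object","properties":{"series":{"type":"array","items":{"type":"object","properties":{"grip":{"type":"number"},"x":{"type":"number","minimum":-1,"maximum":1},"y":{"type":"number","minimum":-1,"maximum":1},"z":{"type":"number","minimum":-1,"maximum":1},"ax":{"type":"number","minimum":-1,"maximum":1},"ay":{"type":"number","minimum":-1,"maximum":1},"az":{"type":"number","minimum":-1,"maximum":1}}}},"force":{"type":"number"}},"required":["series"]}

```bash
mkdir -p pics; cat > h.py <<'E'
import numpy as np, cv2
from scipy.spatial.transform import Rotation as Rn
from workcell import bot, imaging
def cam(n,f=None):
    c=imaging.read_camera(n)
    if f: cv2.imwrite('pics/'+f,c['img'][...,::-1])
    return c
def K(c): return np.array([[c['fx'],0,c['cx']],[0,c['fy'],c['cy']],[0,0,1.]]),np.array([c['k1'],0,0,0.])
def px2w(c,uv,z):
    k,d=K(c); p=cv2.undistortPoints(np.array(uv,float).reshape(-1,1,2),k,d).reshape(-1,2)
    R,t=np.array(c['R']),np.array(c['t']); o=-R.T@t
    r=np.c_[p,np.ones(len(p))]@R
    z=np.broadcast_to(z,len(p))
    return o+r*((z-o[2])/r[:,2])[:,None]
def w2px(c,X):
    k,d=K(c); return cv2.projectPoints(np.array(X,float).reshape(-1,3),cv2.Rodrigues(np.array(c['R']))[0],np.array(c['t'],float),k,d)[0].reshape(-1,2)
E
python3 - <<'E'
from h import *
import pickle
C={n:cam(n) for n in('scene','side','wrist')}
pickle.dump(C,open('c0.pkl','wb'))
for n in C: print(n,-np.array(C[n]['R']).T@C[n]['t'])
cv2.imwrite('pics/a.png',cv2.resize(C['scene']['img'][...,::-1],(800,600),interpolation=cv2.INTER_CUBIC))
cv2.imwrite('pics/b.png',cv2.resize(C['side']['img'][...,::-1],(800,600),interpolation=cv2.INTER_CUBIC))
print(bot.read_state())
E
```

```text
scene [1.19373084 0.43025944 0.64868118]
side [ 0.4289155  -0.5673432   0.77142656]
wrist [ 0.32741338 -0.59615508  0.37281981]
{'time': 0.15, 'q': array([-1.22888953e+00,  2.64626117e-01,  1.60509410e+00, -3.86799619e-05,
        1.27367750e+00, -3.69104524e-02]), 'joint_vel': array([ 0.00080183, -0.00286045, -0.0039395 ,  0.00035552, -0.00262118,
        0.00057786]), 'joint_torque': array([ 8.39711010e-04, -5.15905309e+01, -3.67958808e+01,  2.64399438e-05,
        8.04048294e-03,  2.16298565e-05]), 'tool_pos': array([ 0.24941608, -0.62660886,  0.23019875]), 'tcp_rot': array([-3.08365754e+00, -5.91175830e-01,  4.87848445e-04]), 'wrist_force': array([0.86126805, 0.30755652, 0.0910161 ]), 'torque': array([ 0.01717055,  0.00210524, -0.05107507]), 'grip_force': 0.0, 'width': 1.0047555475838603}
```

View pics/a.png

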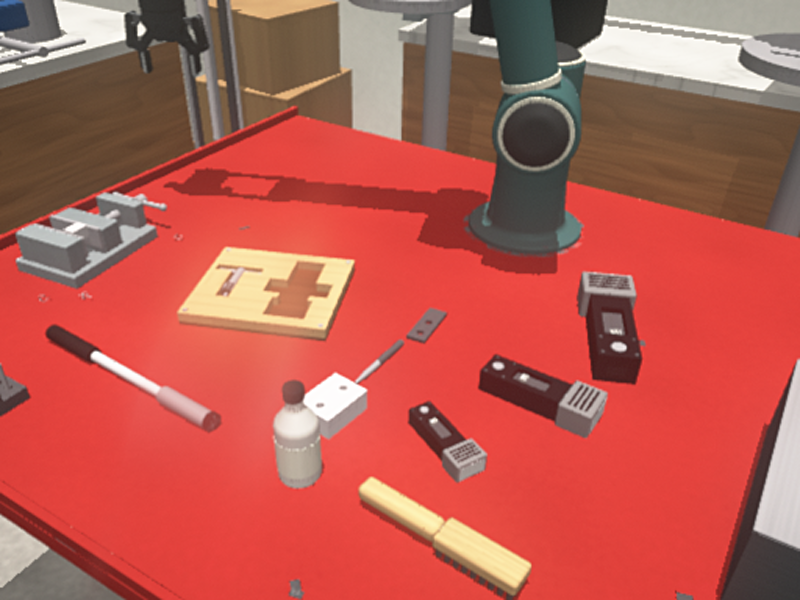

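View pics/b.png

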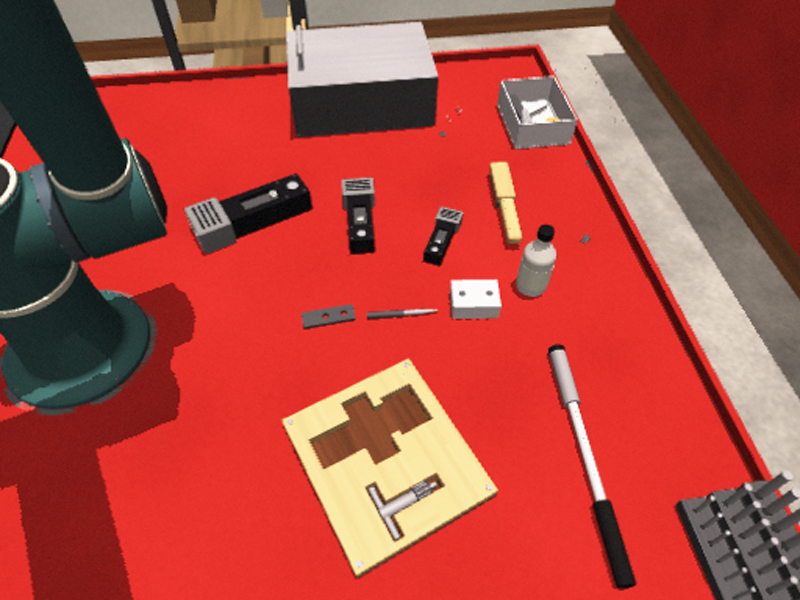

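The task lamp is probably the middle one, at side (360,215) and scene (540,393), but its size needs checking. The tray is at side (390,465).

```bash
python3 - <<'E'
from h import *
import pickle
C=pickle.load(open('c0.pkl','rb'))
def crop(n,x0,y0,x1,y1,s): return cv2.resize(C[n]['img'][y0:y1,x0:x1,::-1],None,fx=s,fy=s,interpolation=cv2.INTER_CUBIC)
a=crop('side',115,105,305,172,4); b=crop('scene',255,170,415,310,2)
o=np.zeros((600,800,3),np.uint8); o[:a.shape[0],:a.shape[1]]=a; o[280:560,:320]=b
b=crop('scene',300,222,395,282,4); o[280:520,330:710]=b
cv2.imwrite('pics/c.png',o)
o=np.zeros((600,800,3),np.uint8); a=crop('side',178,225,324,372,4); o[:588,:584]=a
b=crop('scene',110,150,232,220,1); cv2.imwrite('pics/d.png',o)
# rough lengths (800-scale pixel)
for nm,h,t in(('A',(208,207),(296,180)),('B',(358,182),(361,230)),('C',(452,210),(436,255))):
    P=px2w(C['side'],np.array([h,t])/1.5625,.036); print(nm,P,np.linalg.norm(P[0]-P[1]))
E
```

```text
A [[0.19099127 0.2542025  0.036     ]
 [0.35094158 0.30726071 0.036     ]] 0.16852085267556013
B [[0.46660554 0.28610269 0.036     ]
 [0.46038714 0.15972412 0.036     ]] 0.1265314659510688
C [[0.62782613 0.18800948 0.036     ]
 [0.58050627 0.08419797 0.036     ]] 0.11408767113575341
```

View pics/c.png

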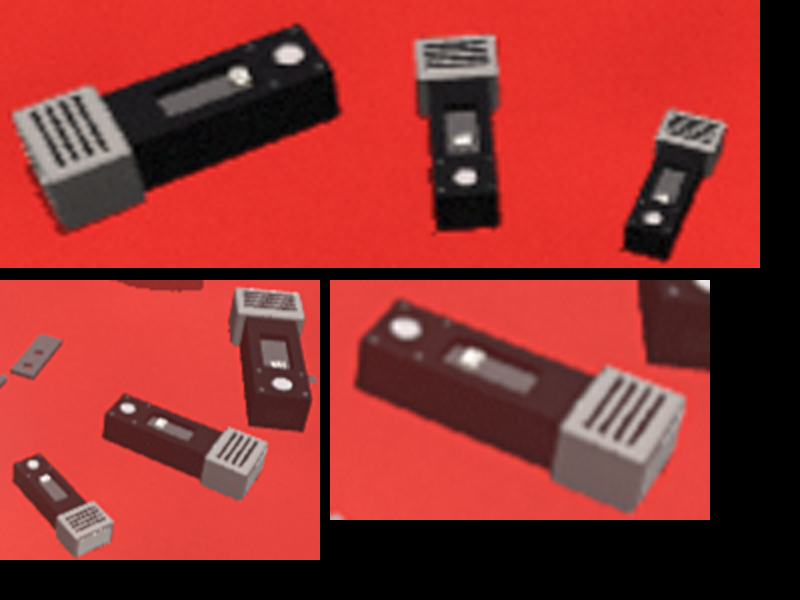

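View pics/d.png

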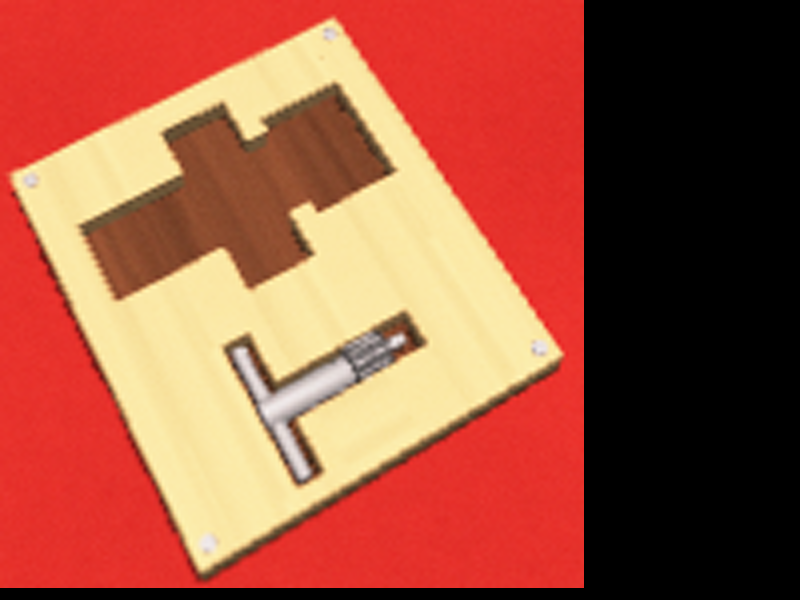

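Crops: the lamps are at side-crop heads (75,150), (457,75) and (690,140). The tray corners are at (333,17), (562,355), (202,570) and (12,175), with the wide part of the cutout on the right. Next I fit the poses.

```bash
cat >> h.py <<'E'
from scipy.optimize import least_squares
def fit(obs,p0,scale=False):
    # obs: list of (cam, uv, local xyz) ; pose x,y,th(,s), z fixed by model
    def T(p,L):
        L=np.array(L,float)*(p[3] if scale else 1); c,s=np.cos(p[2]),np.sin(p[2])
        return np.c_[p[0]+c*L[:,0]-s*L[:,1],p[1]+s*L[:,0]+c*L[:,1],L[:,2]]
    f=lambda p:np.concatenate([(w2px(c,T(p,L))-uv).ravel() for c,uv,L in obs])
    r=least_squares(f,p0,loss='soft_l1'); return r.x,np.round(f(r.x).reshape(-1,2),1)
E
python3 - <<'E'
from h import *
import pickle
C=pickle.load(open('c0.pkl','rb'))
m=lambda u,x0,y0,ox=0,oy=0:(np.array(u,float)-[ox,oy]+.5)/4-.5+[x0,y0]
S=lambda u:m(u,115,105); Z=lambda u:m(u,300,222,330,280); Tt=lambda u:m(u,178,225)
hl=[[80,30,38],[80,-30,38],[35,-30,38],[35,30,38]]
tt=[[-80,22,34],[-80,-22,34],[-80,22,0],[-80,-22,0]]
g=lambda l:np.array(l)/1000.
sc=(C['scene'],Z([(358,345),(402,300),(358,387),(612,365),(684,402),(643,470),(563,430),(632,511)]),None)
# lamp frame: head points +y; left in side image = ? side cam at y<0 looking +y: right=+x => lamp +y is -x (left)
Lside=g(hl+tt)
sideuv=S([(415,40),(495,37),(497,78),(419,84),(436,194),(497,193),(438,231),(497,227)])
# scene: cam at +x looking -x: image right=+y ; near camera = +x = lamp -y
Lsc=g([[-80,-22,34],[-80,22,34],[-80,-22,0],[35,30,38],[80,30,38],[80,-30,38],[35,-30,38],[80,-30,0]])
for ob in ([(C['side'],sideuv,Lside)],[(C['scene'],sc[1],Lsc)],[(C['side'],sideuv,Lside),(C['scene'],sc[1],Lsc)]):
    p,r=fit(ob,[.46,.22,1.5,1],True); print(p,abs(r).max(),r.tolist())
p,r=fit([ob for ob in [(C['side'],sideuv,Lside),(C['scene'],sc[1],Lsc)]],[.46,.22,1.5]);print('s=1',p,abs(r).max())
tr=Tt([(333,17),(562,355),(202,570),(12,175)]); Lt=g([[102.5,115,22],[102.5,-115,22],[-102.5,-115,22],[-102.5,115,22]])
trs=np.array([(183,318),(227,249),(354,260),(323,333)])/1.5625-.2
# also pocket corners
pk=Tt([(340,85),(393,172),(118,299),(81,227),(225,104),(250,288)]); Lp=g([[82.5,77.5,22],[82.5,12.5,22],[-82.5,20.5,22],[-82.5,69.5,22],[20,97.5,22],[-20,-7.5,22]])
p,r=fit([(C['side'],tr,Lt),(C['side'],pk,Lp)],[.5,-.2,.4]);print('tray',p,r.tolist())
# scene check: which corners
print(w2px(C['scene'],np.c_[p[0]+Lt[:,0]*np.cos(p[2])-Lt[:,1]*np.sin(p[2]),p[1]+Lt[:,0]*np.sin(p[2])+Lt[:,1]*np.cos(p[2]),Lt[:,2]])*1.5625)
E
```

```text
[0.46189185 0.21676164 1.52605472 0.96598886] 0.8 [[0.2, 0.5], [-0.1, 0.1], [0.3, -0.2], [-0.3, -0.5], [-0.4, 0.8], [0.0, 0.0], [-0.1, -0.3], [0.4, -0.3]]
[0.46359429 0.22022814 1.52321781 0.98823704] 2.6 [[1.3, -0.7], [-0.0, 0.2], [-0.1, 1.0], [-1.5, 0.3], [1.3, -0.6], [0.3, -1.2], [-1.1, -0.2], [-0.2, 2.6]]
[0.46224578 0.21915847 1.52849538 0.97818839] 2.0 [[0.1, -0.3], [-0.1, -0.8], [0.4, -1.0], [-0.4, -1.2], [-0.4, 0.3], [0.2, -0.5], [-0.1, -0.7], [0.6, -0.7], [1.4, -0.9], [-0.1, 0.1], [0.1, 0.7], [-2.0, -0.1], [0.5, -1.3], [-0.2, -2.0], [-1.4, -0.8], [-0.7, 1.7]]
s=1 [0.46261899 0.21934087 1.52114412] 2.5
tray [ 0.45463415 -0.24740056  0.38211685] [[0.6, -0.1], [0.6, 0.1], [-0.1, 0.3], [-0.3, -0.2], [-0.5, -1.2], [1.2, -0.2], [-0.2, 1.0], [-0.7, -0.4], [-0.1, -0.8], [-0.1, 0.7]]
[[324.17021925 329.02014067]
 [176.16392787 311.70031725]
 [224.9434931  246.27340831]
 [354.15901327 259.69769653]]
```

```bash
cat >> h.py <<'E'
def Rd(yaw): c,s=np.cos(yaw),np.sin(yaw); return np.array([[c,s,0],[s,-c,0],[0,0,-1.]])
def plan(wps,start=None):
    if start is None:
        s=bot.read_state(); p,R=np.array(s['tool_pos']),Rn.from_rotvec(s['tcp_rot']).as_matrix()
        tx=R[:,0]; print('t',round(s['time'],2),'pos',p.round(4),'yaw',round(np.arctan2(tx[1],tx[0]),4),'tilt',R[:2,2].round(4),'F',s['wrist_force'].round(1),'w',round(s['width'],3),'gf',round(s['grip_force'],1))
    else: p,R=np.array(start[:3]),Rd(start[3])
    for w in wps:
        d=R.T@(np.array(w[:3])-p); a=Rn.from_matrix(R.T@Rd(w[3])).as_rotvec()
        print(w,'shift',(d/.5).round(4),'turn',(np.degrees(a)/30).round(4),'rows>=',max(np.linalg.norm(d)/.05,np.degrees(np.linalg.norm(a))/8.59).round(1))
        p,R=np.array(w[:3]),Rd(w[3])
E
python3 -c "
from h import *
plan([(.45,-.25,.22,.879),(.52,.05,.21,1.38),(.4625,.221,.2,1.525)])"
```

```text
t 0.15 pos [ 0.2494 -0.6266  0.2302] yaw 0.3788 tilt [-0.0006  0.0017] F [0.9 0.3 0.1] w 1.005 gf 0.0
(0.45, -0.25, 0.22, 0.879) shift [ 0.6513 -0.5514  0.0214] turn [-3.400e-03 -9.000e-04 -9.553e-01] rows>= 8.5
(0.52, 0.05, 0.21, 1.38) shift [ 0.5514 -0.2749  0.02  ] turn [ 0.      0.     -0.9568] rows>= 6.2
(0.4625, 0.221, 0.2, 1.525) shift [ 0.314  -0.1778  0.02  ] turn [ 0.      0.     -0.2769] rows>= 3.6
```

Emit:
step_arm(
  series=[
    {"x":0.651,"y":-0.551,"z":0.021,"az":-0.955,"grip":-1},
    {"x":0.651,"y":-0.551,"z":0.021,"az":-0.955,"grip":-1},
    {"x":0.651,"y":-0.551,"z":0.021,"az":-0.955,"grip":-1},
    {"x":0.651,"y":-0.551,"z":0.021,"az":-0.955,"grip":-1},
    {"x":0.651,"y":-0.551,"z":0.021,"az":-0.955,"grip":-1},
    {"x":0.651,"y":-0.551,"z":0.021,"az":-0.955,"grip":-1},
    {"x":0.651,"y":-0.551,"z":0.021,"az":-0.955,"grip":-1},
    {"x":0.651,"y":-0.551,"z":0.021,"az":-0.955,"grip":-1},
    {"x":0.651,"y":-0.551,"z":0.021,"az":-0.955,"grip":-1},
  ],
)

```text
validation failed for argument at $.se...
```

Emit:
step_arm(
  series=[
    {"x":0.551,"y":-0.275,"z":0.02,"az":-0.957,"grip":-1},
    {"x":0.551,"y":-0.275,"z":0.02,"az":-0.957,"grip":-1},
    {"x":0.551,"y":-0.275,"z":0.02,"az":-0.957,"grip":-1},
    {"x":0.551,"y":-0.275,"z":0.02,"az":-0.957,"grip":-1},
    {"x":0.551,"y":-0.275,"z":0.02,"az":-0.957,"grip":-1},
    {"x":0.551,"y":-0.275,"z":0.02,"az":-0.957,"grip":-1},
    {"x":0.551,"y":-0.275,"z":0.02,"az":-0.957,"grip":-1},
  ],
)

```text
validation failed for argument at $.se...
```

Emit:
step_arm(
  series=[
    {"x":0.314,"y":-0.178,"z":0.02,"az":-0.277,"grip":-1},
    {"x":0.314,"y":-0.178,"z":0.02,"az":-0.277,"grip":-1},
    {"x":0.314,"y":-0.178,"z":0.02,"az":-0.277,"grip":-1},
    {"x":0.314,"y":-0.178,"z":0.02,"az":-0.277,"grip":-1},
    {"x":0.314,"y":-0.178,"z":0.02,"az":-0.277,"grip":-1},
    {"x":0.314,"y":-0.178,"z":0.02,"az":-0.277,"grip":-1},
  ],
)

```text
validation failed for argument at $.se...
```

```bash
python3 - <<'E'
from h import *
import pickle
c=cam('wrist'); pickle.dump(c,open('c1.pkl','wb'))
cv2.imwrite('pics/e.png',cv2.resize(c['img'][...,::-1],(800,600),interpolation=cv2.INTER_CUBIC))
plan([(.4625,.221,.06,1.525)])
def T(p,L):
    L=np.array(L)/1000.;C,s=np.cos(p[2]),np.sin(p[2]); return np.c_[p[0]+C*L[:,0]-s*L[:,1],p[1]+s*L[:,0]+C*L[:,1],L[:,2]]
print((w2px(c,T((.4625,.2193,1.523),[[80,30,38],[80,-30,38],[35,-30,38],[35,30,38],[-80,22,34],[-80,-22,34]]))*1.5625).round())
E
```

```text
t 0.2 pos [ 0.2495 -0.6267  0.2304] yaw 0.3788 tilt [-0.0005  0.0013] F [ 0.8 -0.3 -0.7] w 1.005 gf 0.0
(0.4625, 0.221, 0.06, 1.525) shift [ 1.0228 -1.4172  0.3429] turn [-2.3000e-03 -1.6000e-03 -2.1891e+00] rows>= 17.8
[[ -99.  -18.]
 [ 255.  201.]
 [  -2.    4.]
 [-253. -127.]
 [-421. -283.]
 [-355. -296.]]
```

View pics/e.png

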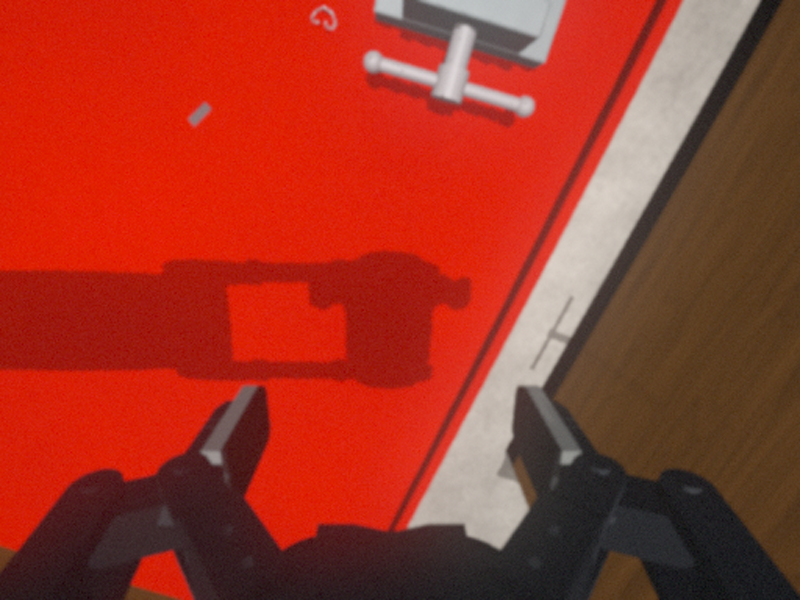

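The moves were refused, and this picture shows the arm still at its start pose. I'll try one row with every field filled in.

Emit:
step_arm(
  series=[
    {"x":0.1,"y":-0.085,"z":0.0,"ax":0.0,"ay":0.0,"az":-0.1,"grip":-1.0},
  ],
  force=30,
)

```text
time: 0.3
tool_pos: [0.271, -0.5862, 0.2303]
tcp_rot: [3.068, 0.666, -0.003]
wrist_force: [1.5, 0.4, 0.3]
width: 1.0
grip_force: 0.0
```

```bash
python3 -c "
from h import *
plan([(.45,-.25,.22,.9),(.52,.05,.21,1.4),(.4625,.221,.2,1.525)])"
```

```text
t 0.3 pos [ 0.271  -0.5862  0.2303] yaw 0.4278 tilt [-0.0012 -0.0019] F [1.5 0.4 0.3] w 1.0 gf 0.0
(0.45, -0.25, 0.22, 0.9) shift [ 0.6048 -0.4634  0.0189] turn [ 0.0015  0.0042 -0.9019] rows>= 7.6
(0.52, 0.05, 0.21, 1.4) shift [ 0.557  -0.2633  0.02  ] turn [ 0.      0.     -0.9549] rows>= 6.2
(0.4625, 0.221, 0.2, 1.525) shift [ 0.3175 -0.1715  0.02  ] turn [ 0.      0.     -0.2387] rows>= 3.6
```

Emit:
step_arm(
  series=[
    {"x":0.6,"y":-0.46,"z":0.02,"ax":0.0,"ay":0.0,"az":-0.9,"grip":-1.0},
    {"x":0.6,"y":-0.46,"z":0.02,"ax":0.0,"ay":0.0,"az":-0.9,"grip":-1.0},
    {"x":0.6,"y":-0.46,"z":0.02,"ax":0.0,"ay":0.0,"az":-0.9,"grip":-1.0},
    {"x":0.6,"y":-0.46,"z":0.02,"ax":0.0,"ay":0.0,"az":-0.9,"grip":-1.0},
    {"x":0.6,"y":-0.46,"z":0.02,"ax":0.0,"ay":0.0,"az":-0.9,"grip":-1.0},
    {"x":0.6,"y":-0.46,"z":0.02,"ax":0.0,"ay":0.0,"az":-0.9,"grip":-1.0},
    {"x":0.6,"y":-0.46,"z":0.02,"ax":0.0,"ay":0.0,"az":-0.9,"grip":-1.0},
    {"x":0.6,"y":-0.46,"z":0.02,"ax":0.0,"ay":0.0,"az":-0.9,"grip":-1.0},
  ],
  force=30,
)

```text
time: 1.1
tool_pos: [0.4503, -0.2454, 0.2212]
tcp_rot: [-2.825, -1.372, -0.001]
wrist_force: [0.5, -0.0, -0.6]
width: 0.998
grip_force: 0.0
```

Emit:
step_arm(
  series=[
    {"x":0.557,"y":-0.263,"z":0.02,"ax":0.0,"ay":0.0,"az":-0.955,"grip":-1.0},
    {"x":0.557,"y":-0.263,"z":0.02,"ax":0.0,"ay":0.0,"az":-0.955,"grip":-1.0},
    {"x":0.557,"y":-0.263,"z":0.02,"ax":0.0,"ay":0.0,"az":-0.955,"grip":-1.0},
    {"x":0.557,"y":-0.263,"z":0.02,"ax":0.0,"ay":0.0,"az":-0.955,"grip":-1.0},
    {"x":0.557,"y":-0.263,"z":0.02,"ax":0.0,"ay":0.0,"az":-0.955,"grip":-1.0},
    {"x":0.557,"y":-0.263,"z":0.02,"ax":0.0,"ay":0.0,"az":-0.955,"grip":-1.0},
    {"x":0.557,"y":-0.263,"z":0.02,"ax":0.0,"ay":0.0,"az":-0.955,"grip":-1.0},
  ],
  force=30,
)

```text
time: 1.8
tool_pos: [0.5192, 0.0561, 0.2111]
tcp_rot: [-2.394, -2.032, -0.002]
wrist_force: [0.6, -1.6, -0.6]
width: 1.0
grip_force: 0.0
```

Emit:
step_arm(
  series=[
    {"x":0.318,"y":-0.172,"z":0.02,"ax":0.0,"ay":0.0,"az":-0.239,"grip":-1.0},
    {"x":0.318,"y":-0.172,"z":0.02,"ax":0.0,"ay":0.0,"az":-0.239,"grip":-1.0},
    {"x":0.318,"y":-0.172,"z":0.02,"ax":0.0,"ay":0.0,"az":-0.239,"grip":-1.0},
    {"x":0.318,"y":-0.172,"z":0.02,"ax":0.0,"ay":0.0,"az":-0.239,"grip":-1.0},
    {"x":0.318,"y":-0.172,"z":0.02,"ax":0.0,"ay":0.0,"az":-0.239,"grip":-1.0},
    {"x":0.318,"y":-0.172,"z":0.02,"ax":0.0,"ay":0.0,"az":-0.239,"grip":-1.0},
  ],
  force=30,
)

```text
time: 2.4
tool_pos: [0.4605, 0.2223, 0.2011]
tcp_rot: [2.267, 2.174, -0.001]
wrist_force: [0.2, -0.5, 0.9]
width: 1.0
grip_force: 0.0
```

```bash
cat >> h.py <<'E'
def T(p,L):
    L=np.array(L)/1000.;C,s=np.cos(p[2]),np.sin(p[2]); return np.c_[p[0]+C*L[:,0]-s*L[:,1],p[1]+s*L[:,0]+C*L[:,1],L[:,2]]
E
python3 - <<'E'
from h import *
import pickle
c=cam('wrist'); pickle.dump(c,open('c1.pkl','wb'))
cv2.imwrite('pics/e2.png',cv2.resize(c['img'][...,::-1],(800,600),interpolation=cv2.INTER_CUBIC))
plan([(.4625,.221,.06,1.525)])
print((w2px(c,T((.4625,.2193,1.523),[[80,30,38],[80,-30,38],[35,-30,38],[35,30,38],[-80,22,34],[-80,-22,34]]))*1.5625).round())
E
```

```text
t 2.45 pos [0.4609 0.2217 0.2012] yaw 1.5278 tilt [ 0.0001 -0.0009] F [ 0.7 -0.1 -0.3] w 1.001 gf 0.0
(0.4625, 0.221, 0.06, 1.525) shift [-0.0011  0.0033  0.2824] turn [0.0002 0.0017 0.0053] rows>= 2.8
[[349. 164.]
 [437. 164.]
 [434. 230.]
 [350. 230.]
 [364. 371.]
 [418. 372.]]
```

View pics/e2.png

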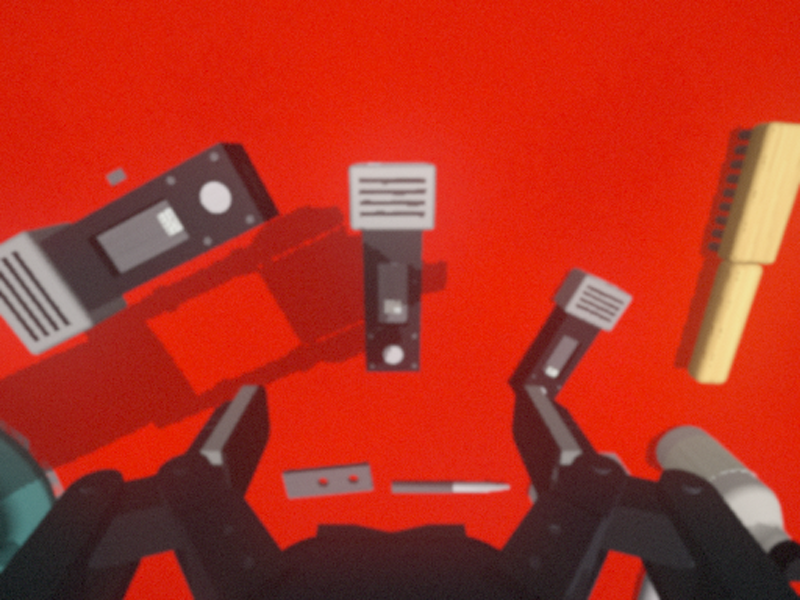

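The wrist view shows the lamp with head corners (349,163), (435,163), (434,229), (350,229) and tail corners (367,371), (420,371). That is within 2–3 px of the prediction. I refine the pose and plan the descent.

```bash
python3 - <<'E'
from h import *
import pickle
c=pickle.load(open('c1.pkl','rb'))
uv=np.array([(349,163),(435.5,163),(434,229),(350,229),(367,371),(420,371)])/1.5625-.18
L=np.array([[80,30,38],[80,-30,38],[35,-30,38],[35,30,38],[-80,22,34],[-80,-22,34]])/1000
p,r=fit([(c,uv,L)],[.4625,.2193,1.52]); print(p,r.tolist())
p,r=fit([(c,uv,L)],[.4625,.2193,1.52,1],True); print(p)
p=fit([(c,uv,L)],[.4625,.2193,1.52])[0]
g=T(p,[[2,0,0]])[0]
plan([(g[0],g[1],.06,p[2]),(g[0],g[1],.004,p[2])])
E
```

```text
[0.46282761 0.22012482 1.53579437] [[-0.7, 0.2], [0.4, -0.2], [0.3, -0.1], [0.2, 0.3], [-0.7, -0.0], [0.2, -0.2]]
[0.46283285 0.22015428 1.53581895 0.9987166 ]
t 2.45 pos [0.4609 0.2217 0.2012] yaw 1.5278 tilt [ 0.0001 -0.0009] F [ 0.7 -0.1 -0.3] w 1.001 gf 0.0
(np.float64(0.46289759831537897), np.float64(0.22212359100303727), 0.06, np.float64(1.5357943676014694)) shift [0.0012 0.004  0.2824] turn [ 0.0002  0.0017 -0.0153] rows>= 2.8
(np.float64(0.46289759831537897), np.float64(0.22212359100303727), 0.004, np.float64(1.5357943676014694)) shift [0.    0.    0.112] turn [0. 0. 0.] rows>= 1.1
```

Emit:
step_arm(
  series=[
    {"x":0.001,"y":0.004,"z":0.1,"ax":0.0,"ay":0.0,"az":-0.015,"grip":-1.0},
    {"x":0.001,"y":0.004,"z":0.2,"ax":0.0,"ay":0.0,"az":-0.015,"grip":-1.0},
    {"x":0.001,"y":0.004,"z":0.29,"ax":0.0,"ay":0.0,"az":-0.015,"grip":-1.0},
    {"x":0.001,"y":0.004,"z":0.36,"ax":0.0,"ay":0.0,"az":-0.015,"grip":-1.0},
    {"x":0.001,"y":0.004,"z":0.394,"ax":0.0,"ay":0.0,"az":-0.015,"grip":-1.0},
    {"x":0.001,"y":0.004,"z":0.394,"ax":0.0,"ay":0.0,"az":-0.015,"grip":-1.0},
  ],
  force=40,
)

```text
time: 3.05
tool_pos: [0.4605, 0.22, 0.0011]
tcp_rot: [-2.261, -2.178, 0.011]
wrist_force: [-0.3, -0.3, 0.0]
width: 1.002
grip_force: 0.0
```

Emit:
step_arm(
  series=[
    {"x":0.0,"y":0.0,"z":0.0,"ax":0.0,"ay":0.0,"az":0.0,"grip":1.0},
    {"x":0.0,"y":0.0,"z":0.0,"ax":0.0,"ay":0.0,"az":0.0,"grip":1.0},
    {"x":0.0,"y":0.0,"z":0.0,"ax":0.0,"ay":0.0,"az":0.0,"grip":1.0},
    {"x":0.0,"y":0.0,"z":0.0,"ax":0.0,"ay":0.0,"az":0.0,"grip":1.0},
    {"x":0.0,"y":0.0,"z":0.0,"ax":0.0,"ay":0.0,"az":0.0,"grip":1.0},
    {"x":0.0,"y":0.0,"z":0.0,"ax":0.0,"ay":0.0,"az":0.0,"grip":1.0},
    {"x":0.0,"y":0.0,"z":0.0,"ax":0.0,"ay":0.0,"az":0.0,"grip":1.0},
    {"x":0.0,"y":0.0,"z":0.0,"ax":0.0,"ay":0.0,"az":0.0,"grip":1.0},
  ],
  force=40,
)

```text
time: 3.85
tool_pos: [0.4643, 0.2234, 0.0063]
tcp_rot: [2.259, 2.181, 0.004]
wrist_force: [0.1, -1.7, 6.8]
width: 0.509
grip_force: 43.1
```

```bash
python3 - <<'E'
from h import *
s=bot.read_state();p=s['tool_pos']
y=Rn.from_rotvec(s['tcp_rot']).as_matrix()[:,0];y=np.arctan2(y[1],y[0])
# tray pocket, grip at lamp x=+2
q=T((.45463,-.24740,.38212),[[2,45,0]])[0]
plan([(p[0],p[1],.13,y),(.52,.02,.13,y-.5),(q[0],q[1],.13,y-1.0),(q[0],q[1],.13,.382)])
E
```

```text
t 3.85 pos [0.4643 0.2234 0.0063] yaw 1.5355 tilt [0.0031 0.0008] F [ 0.1 -1.7  6.8] w 0.509 gf 43.1
(np.float64(0.46431075860461635), np.float64(0.22340402539231694), 0.13, np.float64(1.5355496960950725)) shift [ 2.000e-04  8.000e-04 -2.475e-01] turn [ 0.0059 -0.0017 -0.    ] rows>= 2.5
(0.52, 0.02, 0.13, np.float64(1.0355496960950725)) shift [-0.4026  0.1256  0.    ] turn [0.     0.     0.9549] rows>= 4.2
(np.float64(0.43970577424124446), np.float64(-0.20489979428871316), 0.13, np.float64(0.5355496960950725)) shift [-0.4688  0.0913  0.    ] turn [0.     0.     0.9549] rows>= 4.8
(np.float64(0.43970577424124446), np.float64(-0.20489979428871316), 0.13, 0.382) shift [0. 0. 0.] turn [0.     0.     0.2933] rows>= 1.0
```

Emit:
step_arm(
  series=[
    {"x":0.0,"y":0.0,"z":-0.02,"ax":0.0,"ay":0.0,"az":0.0,"grip":1.0},
    {"x":0.0,"y":0.0,"z":-0.07,"ax":0.0,"ay":0.0,"az":0.0,"grip":1.0},
    {"x":0.0,"y":0.0,"z":-0.14,"ax":0.0,"ay":0.0,"az":0.0,"grip":1.0},
    {"x":0.0,"y":0.0,"z":-0.21,"ax":0.0,"ay":0.0,"az":0.0,"grip":1.0},
    {"x":0.0,"y":0.0,"z":-0.25,"ax":0.0,"ay":0.0,"az":0.0,"grip":1.0},
  ],
  force=40,
)

```text
time: 4.35
tool_pos: [0.4639, 0.2237, 0.1329]
tcp_rot: [2.259, 2.181, 0.006]
wrist_force: [0.3, 0.5, -1.3]
width: 0.509
grip_force: 42.2
```

Emit:
step_arm(
  series=[
    {"x":-0.06,"y":0.02,"z":0.0,"ax":0.0,"ay":0.0,"az":0.14,"grip":1.0},
    {"x":-0.13,"y":0.04,"z":0.0,"ax":0.0,"ay":0.0,"az":0.32,"grip":1.0},
    {"x":-0.2,"y":0.06,"z":0.0,"ax":0.0,"ay":0.0,"az":0.48,"grip":1.0},
    {"x":-0.27,"y":0.085,"z":0.0,"ax":0.0,"ay":0.0,"az":0.64,"grip":1.0},
    {"x":-0.34,"y":0.105,"z":0.0,"ax":0.0,"ay":0.0,"az":0.8,"grip":1.0},
    {"x":-0.403,"y":0.126,"z":0.0,"ax":0.0,"ay":0.0,"az":0.955,"grip":1.0},
  ],
  force=40,
)

```text
time: 4.95
tool_pos: [0.5183, 0.0179, 0.1297]
tcp_rot: [2.732, 1.55, 0.0]
wrist_force: [0.3, 0.9, -2.4]
width: 0.508
grip_force: 42.1
```

Emit:
step_arm(
  series=[
    {"x":-0.08,"y":0.016,"z":0.0,"ax":0.0,"ay":0.0,"az":0.16,"grip":1.0},
    {"x":-0.16,"y":0.03,"z":0.0,"ax":0.0,"ay":0.0,"az":0.32,"grip":1.0},
    {"x":-0.24,"y":0.047,"z":0.0,"ax":0.0,"ay":0.0,"az":0.48,"grip":1.0},
    {"x":-0.32,"y":0.062,"z":0.0,"ax":0.0,"ay":0.0,"az":0.64,"grip":1.0},
    {"x":-0.4,"y":0.078,"z":0.0,"ax":0.0,"ay":0.0,"az":0.8,"grip":1.0},
    {"x":-0.45,"y":0.088,"z":0.0,"ax":0.0,"ay":0.0,"az":0.955,"grip":1.0},
    {"x":-0.469,"y":0.091,"z":0.0,"ax":0.0,"ay":0.0,"az":0.955,"grip":1.0},
    {"x":-0.469,"y":0.091,"z":0.0,"ax":0.0,"ay":0.0,"az":0.955,"grip":1.0},
  ],
  force=40,
)

```text
time: 5.75
tool_pos: [0.4375, -0.2061, 0.1295]
tcp_rot: [-3.03, -0.83, -0.0]
wrist_force: [-0.8, -0.1, -2.2]
width: 0.507
grip_force: 42.1
```

Emit:
step_arm(
  series=[
    {"x":0.0,"y":0.0,"z":0.0,"ax":0.0,"ay":0.0,"az":0.15,"grip":1.0},
    {"x":0.0,"y":0.0,"z":0.0,"ax":0.0,"ay":0.0,"az":0.293,"grip":1.0},
    {"x":0.0,"y":0.0,"z":0.0,"ax":0.0,"ay":0.0,"az":0.293,"grip":1.0},
    {"x":0.0,"y":0.0,"z":0.0,"ax":0.0,"ay":0.0,"az":0.293,"grip":1.0},
  ],
  force=40,
)

```text
time: 6.15
tool_pos: [0.4384, -0.2044, 0.1293]
tcp_rot: [-3.083, -0.602, -0.0]
wrist_force: [-0.5, 0.3, -2.9]
width: 0.508
grip_force: 42.0
```

```bash
python3 - <<'E'
from h import *
import pickle
C={n:cam(n) for n in('scene','side','wrist')}; pickle.dump(C,open('c2.pkl','wb'))
o=np.zeros((600,800,3),np.uint8)
o[:384,:512]=C['wrist']['img'][...,::-1]
a=cv2.resize(C['side']['img'][210:380,150:330,::-1],None,fx=2,fy=2,interpolation=cv2.INTER_CUBIC);a=a[:,:288]
o[:340,512:800]=a
b=cv2.resize(C['scene']['img'][110:220,100:240,::-1],None,fx=1.9,fy=1.9,interpolation=cv2.INTER_CUBIC); o[384:384+b.shape[0],:b.shape[1]]=b
cv2.imwrite('pics/f.png',o)
q=T((.45463,-.24740,.38212),[[2,45,0]])[0]
plan([(q[0],q[1],.05,.382)])
E
```

```text
t 6.3 pos [ 0.4382 -0.2049  0.1293] yaw 0.3841 tilt [-0.      0.0002] F [ 0.5 -0.8 -2.4] w 0.509 gf 42.0
(np.float64(0.43970577424124446), np.float64(-0.20489979428871316), 0.05, 0.382) shift [0.0027 0.0011 0.1586] turn [-0.0003 -0.0001  0.0039] rows>= 1.6
```

View pics/f.png

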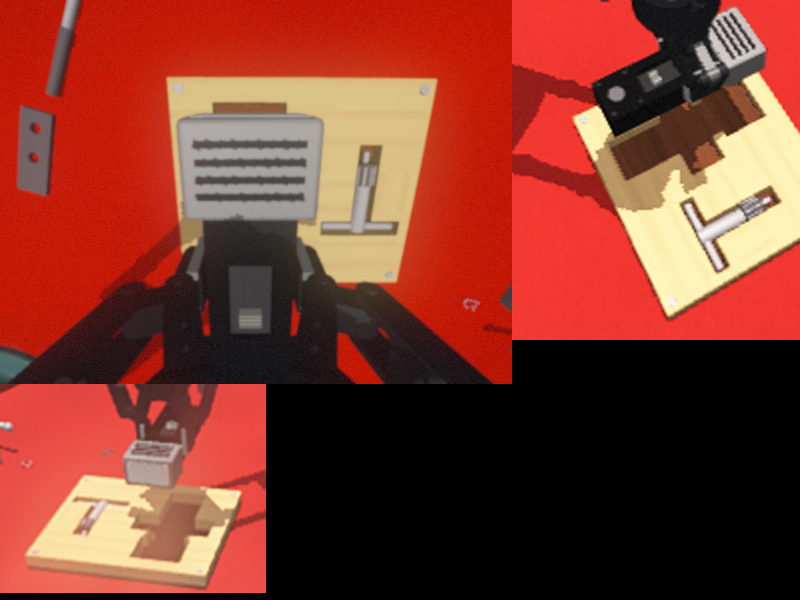

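The wrist view shows the tray's far corners at (168,78) and (436,80), its near right corner at (397,282), and the lamp head at x 180–323, y 115–218. I fit the edges of both in this same picture.

```bash
cat >> h.py <<'E'
def edge(mask,side,a,b):
    """fit line to outermost True pixels; side in l,r,t,b over rows/cols a..b -> (p,d)"""
    P=[]
    for i in range(a,b):
        v=np.flatnonzero(mask[i] if side in'lr' else mask[:,i])
        if len(v):
            e=v[0]-.5 if side in'lt' else v[-1]+.5
            P.append((e,i) if side in'lr' else (i,e))
    x0=cv2.fitLine(np.array(P,np.float32),cv2.DIST_HUBER,0,.01,.01).ravel(); return x0[2:],x0[:2]
def inter(A,B):
    s=np.linalg.solve(np.c_[A[1],-B[1]],B[0]-A[0]); return A[0]+s[0]*A[1]
def big(m,seed=None):
    n,l,st,_=cv2.connectedComponentsWithStats(m.astype(np.uint8)); k=1+np.argmax(st[1:,4]); return l==k
E
python3 - <<'E'
from h import *
import pickle
C=pickle.load(open('c2.pkl','rb')); c=C['wrist']; I=c['img'].astype(int); r,g,b=I[...,0],I[...,1],I[...,2]
m=big((g>110)&(r>140)&(r-b>35)); t=edge(m,'t',185,420);l=edge(m,'l',90,200);R=edge(m,'r',95,265);B=edge(m,'b',335,385)
tc=np.array([inter(t,l),inter(t,R),inter(B,R),inter(B,l)]); print('tray',tc.round(1).tolist())
h=(abs(r-g)<22)&(abs(r-b)<25)&(r>105); h[:,:150]=0;h[:,335:]=0;h[:105]=0;h[232:]=0; h=big(h)
ht=edge(h,'t',200,305);hl=edge(h,'l',135,205);hr=edge(h,'r',135,205);hb=edge(h,'b',215,285)
hc=np.array([inter(ht,hl),inter(ht,hr),inter(hb,hr),inter(hb,hl)]); print('head',hc.round(1).tolist())
Lt=np.array([[102.5,115,22],[102.5,-115,22],[-102.5,-115,22],[-102.5,115,22]])/1000
tp,rr=fit([(c,tc,Lt)],[.4546,-.2474,.382]);print('tray',tp,rr.tolist())
Lh=np.array([[80,30,38],[80,-30,38],[35,-30,38],[35,30,38]])/1000
def f(p): 
    X=T(p[:3],Lh*1000)+[0,0,p[3]]; return (w2px(c,X)-hc).ravel()
s=least_squares(f,[.438,-.205,.382,.12],loss='soft_l1');print('lamp',s.x,s.fun.round(1))
pc=T(tp,[[0,45,0]])[0]; cs,sn=np.cos(tp[2]),np.sin(tp[2]); d=s.x[:2]-pc[:2]
print('lamp-pocket in tray axes mm',(1000*np.array([cs*d[0]+sn*d[1],-sn*d[0]+cs*d[1]])).round(1),'dyaw',s.x[2]-tp[2])
E
```

```text
tray [[165.5, 76.5], [438.3999938964844, 76.5], [396.79998779296875, 282.5], [183.1999969482422, 282.5]]
head [[176.0, 113.5], [323.6000061035156, 113.5], [314.8999938964844, 219.5], [184.89999389648438, 219.5]]
tray [ 0.45539774 -0.24649984  0.38644824] [[0.6, 0.1], [-2.0, 0.8], [-0.5, -2.2], [1.7, -1.2]]
lamp [ 0.43659569 -0.20599796  0.38503753  0.11943416] [-0.7  1.4  0.7  1.3  0.9 -2.2 -1.  -2. ]
lamp-pocket in tray axes mm [-2.2 -0.4] dyaw -0.0014107061559972545
```

Emit:
step_arm(
  series=[
    {"x":0.004,"y":0.0,"z":0.05,"ax":0.0,"ay":0.0,"az":-0.002,"grip":1.0},
    {"x":0.004,"y":0.0,"z":0.11,"ax":0.0,"ay":0.0,"az":-0.002,"grip":1.0},
    {"x":0.004,"y":0.0,"z":0.16,"ax":0.0,"ay":0.0,"az":-0.002,"grip":1.0},
    {"x":0.004,"y":0.0,"z":0.19,"ax":0.0,"ay":0.0,"az":-0.002,"grip":1.0},
    {"x":0.004,"y":0.0,"z":0.19,"ax":0.0,"ay":0.0,"az":-0.002,"grip":1.0},
    {"x":0.004,"y":0.0,"z":0.19,"ax":0.0,"ay":0.0,"az":-0.002,"grip":1.0},
  ],
  force=40,
)

```text
time: 6.9
tool_pos: [0.44, -0.2047, 0.0344]
tcp_rot: [-3.084, -0.599, 0.0]
wrist_force: [-0.4, -0.3, -2.0]
width: 0.507
grip_force: 41.9
```

```bash
python3 - <<'E'
from h import *
import pickle
C={n:cam(n) for n in('side','wrist')}; pickle.dump(C,open('c3.pkl','wb'))
o=np.zeros((600,800,3),np.uint8)
o[:384,:512]=C['wrist']['img'][...,::-1]
a=cv2.resize(C['side']['img'][215:355,180:276,::-1],None,fx=3,fy=3,interpolation=cv2.INTER_CUBIC); o[:420,512:800]=a
cv2.imwrite('pics/g.png',o)
q=T((.455,-.247,.384),[[2,45,0]])[0]
plan([(q[0],q[1],.0135,.384)])
E
```

```text
t 7.0 pos [ 0.4411 -0.2053  0.0356] yaw 0.3833 tilt [ 0.0022 -0.0011] F [ 0.3 -0.6 -1.9] w 0.505 gf 41.9
(np.float64(0.439995900275658), np.float64(-0.20452792692295327), 0.0135, 0.384) shift [-0.0015 -0.0024  0.0441] turn [ 0.0035 -0.003  -0.0014] rows>= 0.4
```

View pics/g.png

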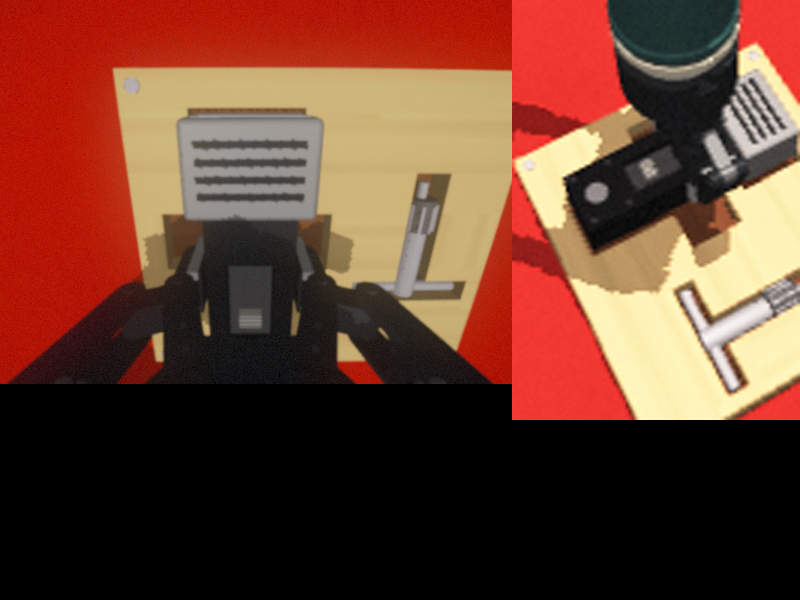

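The wrist view shows the pocket's far edge at columns 188–306 on row 108, the notch far corners at (163,215) and (331,215), the tray corner at (114,68), and the lamp head at columns 178–323. I compute the remaining offset.

```bash
python3 - <<'E'
from h import *
import pickle
C=pickle.load(open('c3.pkl','rb')); c=C['wrist']
I=c['img'].astype(int); r,g,b=I[...,0],I[...,1],I[...,2]
h=(abs(r-g)<22)&(abs(r-b)<25)&(r>105); h[:,:150]=0;h[:,335:]=0;h[:112]=0;h[232:]=0; h=big(h)
ht=edge(h,'t',200,305);hl=edge(h,'l',135,205);hr=edge(h,'r',135,205);hb=edge(h,'b',215,285)
hc=np.array([inter(ht,hl),inter(ht,hr),inter(hb,hr),inter(hb,hl)]); print('head',hc.round(1).tolist())
uv=np.array([(188,108),(306,108),(163,215),(331,215),(114,68)],float)
L=np.array([[82.5,77.5,22],[82.5,12.5,22],[20,97.5,22],[20,-7.5,22],[102.5,115,22]])/1000
tp,rr=fit([(c,uv,L)],[.4546,-.2474,.382]);print('tray',tp,rr.tolist())
Lh=np.array([[80,30,38],[80,-30,38],[35,-30,38],[35,30,38]])/1000
for zz in (.029,):
    f=lambda p:(w2px(c,T(p[:3],Lh*1000)+[0,0,zz])-hc).ravel()
    s=least_squares(f,[.438,-.205,.382],loss='soft_l1');print('lamp',s.x,s.fun.round(1))
    for q in (tp,[.4550,-.2470,.384]):
        pc=T(q,[[0,45,0]])[0]; cs,sn=np.cos(q[2]),np.sin(q[2]); d=s.x[:2]-pc[:2]
        print('lamp-pocket in tray axes mm',(1000*np.array([cs*d[0]+sn*d[1],-sn*d[0]+cs*d[1]])).round(1),'dyaw',s.x[2]-q[2])
E
```

```text
head [[175.8000030517578, 113.5], [323.6000061035156, 113.5], [314.79998779296875, 220.3000030517578], [184.60000610351562, 217.5]]
tray [ 0.45388021 -0.24691254  0.37809631] [[-0.5, 0.1], [0.9, 0.7], [-1.2, -1.1], [1.0, -0.4], [-0.2, 0.5]]
lamp [ 0.43946999 -0.20560554  0.37581353] [-2.7 -0.6  3.5  0.6  2.5 -0.6 -3.2  1.5]
lamp-pocket in tray axes mm [ 1.9 -1.3] dyaw -0.002282782536590866
lamp-pocket in tray axes mm [ 1.1 -0.8] dyaw -0.008186472709431403
```

Emit:
step_arm(
  series=[
    {"x":-0.0016,"y":-0.0016,"z":0.0,"ax":0.0,"ay":0.0,"az":0.0,"grip":1.0},
    {"x":-0.0016,"y":-0.0016,"z":0.008,"ax":0.0,"ay":0.0,"az":0.0,"grip":1.0},
    {"x":-0.0016,"y":-0.0016,"z":0.015,"ax":0.0,"ay":0.0,"az":0.0,"grip":1.0},
    {"x":-0.0016,"y":-0.0016,"z":0.022,"ax":0.0,"ay":0.0,"az":0.0,"grip":1.0},
    {"x":-0.0016,"y":-0.0016,"z":0.028,"ax":0.0,"ay":0.0,"az":0.0,"grip":1.0},
    {"x":-0.0016,"y":-0.0016,"z":0.028,"ax":0.0,"ay":0.0,"az":0.0,"grip":1.0},
  ],
  force=40,
)

```text
time: 7.6
tool_pos: [0.4383, -0.204, 0.0196]
tcp_rot: [-3.083, -0.598, 0.002]
wrist_force: [-0.2, -0.4, -1.8]
width: 0.505
grip_force: 42.0
```

Emit:
step_arm(
  series=[
    {"x":0.0,"y":0.0,"z":0.003,"ax":0.0,"ay":0.0,"az":0.0,"grip":1.0},
    {"x":0.0,"y":0.0,"z":0.006,"ax":0.0,"ay":0.0,"az":0.0,"grip":1.0},
    {"x":0.0,"y":0.0,"z":0.008,"ax":0.0,"ay":0.0,"az":0.0,"grip":1.0},
    {"x":0.0,"y":0.0,"z":0.008,"ax":0.0,"ay":0.0,"az":0.0,"grip":1.0},
  ],
  force=40,
)

```text
time: 8.0
tool_pos: [0.4388, -0.2043, 0.0162]
tcp_rot: [-3.084, -0.598, 0.0]
wrist_force: [0.9, -0.2, -1.6]
width: 0.506
grip_force: 42.0
```

Emit:
step_arm(
  series=[
    {"x":0.0,"y":0.0,"z":0.002,"ax":0.0,"ay":0.0,"az":0.0,"grip":1.0},
    {"x":0.0,"y":0.0,"z":0.004,"ax":0.0,"ay":0.0,"az":0.0,"grip":1.0},
    {"x":0.0,"y":0.0,"z":0.004,"ax":0.0,"ay":0.0,"az":0.0,"grip":1.0},
  ],
  force=40,
)

```text
time: 8.3
tool_pos: [0.4388, -0.2043, 0.0142]
tcp_rot: [-3.084, -0.598, 0.0]
wrist_force: [0.6, -0.1, -2.4]
width: 0.508
grip_force: 42.0
```

Emit:
step_arm(
  series=[
    {"x":0.0,"y":0.0,"z":0.002,"ax":0.0,"ay":0.0,"az":0.0,"grip":1.0},
    {"x":0.0,"y":0.0,"z":0.004,"ax":0.0,"ay":0.0,"az":0.0,"grip":1.0},
    {"x":0.0,"y":0.0,"z":0.004,"ax":0.0,"ay":0.0,"az":0.0,"grip":1.0},
  ],
  force=40,
)

```text
time: 8.6
tool_pos: [0.439, -0.2043, 0.0124]
tcp_rot: [3.084, 0.598, 0.0]
wrist_force: [-0.1, -0.1, -1.4]
width: 0.508
grip_force: 42.1
```

Emit:
step_arm(
  series=[
    {"x":0.0,"y":0.0,"z":0.002,"ax":0.0,"ay":0.0,"az":0.0,"grip":1.0},
    {"x":0.0,"y":0.0,"z":0.003,"ax":0.0,"ay":0.0,"az":0.0,"grip":1.0},
    {"x":0.0,"y":0.0,"z":0.003,"ax":0.0,"ay":0.0,"az":0.0,"grip":1.0},
  ],
  force=40,
)

```text
time: 8.9
tool_pos: [0.439, -0.2044, 0.0122]
tcp_rot: [-3.084, -0.598, 0.001]
wrist_force: [-5.2, 2.3, 11.6]
width: 0.504
grip_force: 43.6
```

Seated: contact at z 0.0122, as predicted. I release by opening only to about 58 mm inside the notch, then rise.

Emit:
step_arm(
  series=[
    {"x":0.0,"y":0.0,"z":-0.002,"ax":0.0,"ay":0.0,"az":0.0,"grip":-0.36},
    {"x":0.0,"y":0.0,"z":-0.002,"ax":0.0,"ay":0.0,"az":0.0,"grip":-0.36},
    {"x":0.0,"y":0.0,"z":-0.002,"ax":0.0,"ay":0.0,"az":0.0,"grip":-0.36},
    {"x":0.0,"y":0.0,"z":-0.002,"ax":0.0,"ay":0.0,"az":0.0,"grip":-0.36},
    {"x":0.0,"y":0.0,"z":-0.03,"ax":0.0,"ay":0.0,"az":0.0,"grip":-0.36},
    {"x":0.0,"y":0.0,"z":-0.09,"ax":0.0,"ay":0.0,"az":0.0,"grip":-0.36},
    {"x":0.0,"y":0.0,"z":-0.16,"ax":0.0,"ay":0.0,"az":0.0,"grip":-1.0},
    {"x":0.0,"y":0.0,"z":-0.2,"ax":0.0,"ay":0.0,"az":0.0,"grip":-1.0},
    {"x":0.0,"y":0.0,"z":-0.2,"ax":0.0,"ay":0.0,"az":0.0,"grip":-1.0},
    {"x":0.0,"y":0.0,"z":-0.2,"ax":0.0,"ay":0.0,"az":0.0,"grip":-1.0},
  ],
  force=30,
)

```text
time: 9.9
tool_pos: [0.439, -0.2044, 0.1107]
tcp_rot: [3.084, 0.598, 0.001]
wrist_force: [0.1, 0.1, -0.6]
width: 1.003
grip_force: 0.0
```

```bash
python3 - <<'E'
from h import *
import pickle
C={n:cam(n) for n in('side','wrist')}; pickle.dump(C,open('c4.pkl','wb'))
o=np.zeros((600,800,3),np.uint8)
w=C['wrist']['img'][...,::-1]
o[:600]=cv2.resize(w,(800,600),interpolation=cv2.INTER_CUBIC)
a=cv2.resize(C['side']['img'][215:315,180:290,::-1],None,fx=2,fy=2,interpolation=cv2.INTER_CUBIC); o[400:600,580:800]=a
cv2.imwrite('pics/i.png',o)
plan([])
E
```

```text
t 10.0 pos [ 0.4377 -0.2037  0.1092] yaw 0.3829 tilt [-0.0024  0.0013] F [0.1 0.1 0.3] w 1.001 gf 0.0
```

View pics/i.png

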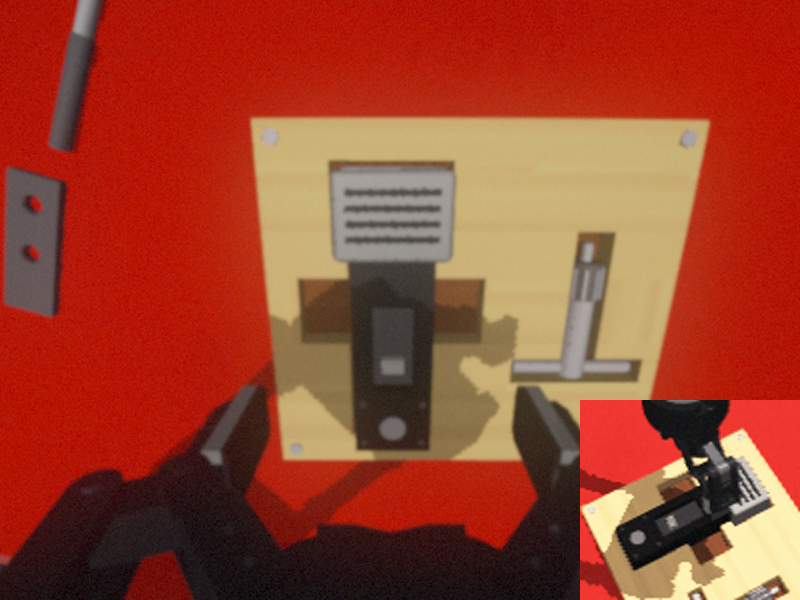

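The lamp is seated. The slot spans rows 307–384 with the nub at (393,366), so q is about 6.5 mm. With the gripper fully open, I put one finger (at tool y +49) into the slot.

Emit:
step_arm(
  series=[
    {"x":-0.018,"y":-0.05,"z":0.0,"ax":0.0,"ay":0.0,"az":0.0,"grip":-1.0},
    {"x":-0.018,"y":-0.098,"z":0.03,"ax":0.0,"ay":0.0,"az":0.0,"grip":-1.0},
    {"x":-0.018,"y":-0.098,"z":0.08,"ax":0.0,"ay":0.0,"az":0.0,"grip":-1.0},
    {"x":-0.018,"y":-0.098,"z":0.12,"ax":0.0,"ay":0.0,"az":0.0,"grip":-1.0},
    {"x":-0.018,"y":-0.098,"z":0.146,"ax":0.0,"ay":0.0,"az":0.0,"grip":-1.0},
    {"x":-0.018,"y":-0.098,"z":0.15,"ax":0.0,"ay":0.0,"az":0.0,"grip":-1.0},
    {"x":-0.018,"y":-0.098,"z":0.15,"ax":0.0,"ay":0.0,"az":0.0,"grip":-1.0},
    {"x":-0.018,"y":-0.098,"z":0.15,"ax":0.0,"ay":0.0,"az":0.0,"grip":-1.0},
  ],
  force=30,
)

```text
time: 10.8
tool_pos: [0.4129, -0.1627, 0.0363]
tcp_rot: [3.084, 0.597, 0.001]
wrist_force: [-1.3, 0.9, 0.6]
width: 0.999
grip_force: 0.0
```

```bash
python3 - <<'E'
from h import *
import pickle
C={n:cam(n) for n in('wrist','side')}; pickle.dump(C,open('c5.pkl','wb'))
o=np.zeros((600,800,3),np.uint8)
w=C['wrist']['img'][150:384,230:420,::-1]
o[:585,:475]=cv2.resize(w,None,fx=2.5,fy=2.5,interpolation=cv2.INTER_CUBIC)
a=cv2.resize(C['side']['img'][230:310,185:265,::-1],None,fx=4,fy=4,interpolation=cv2.INTER_CUBIC); o[:320,480:800]=a
cv2.imwrite('pics/j.png',o)
q=T((.4371,-.2051,.383),[[-7,49,0]])[0]
plan([(q[0],q[1],.0225,.383)])
E
```

```text
t 10.9 pos [ 0.4132 -0.1628  0.0367] yaw 0.3828 tilt [ 0.0018 -0.0008] F [-0.   1.2  0.6] w 1.0 gf 0.0
(np.float64(0.41229563141205894), np.float64(-0.16226609638436437), 0.0225, 0.383) shift [-0.0013 -0.0016  0.0285] turn [ 0.0027 -0.0025 -0.0004] rows>= 0.3
```

View pics/j.png

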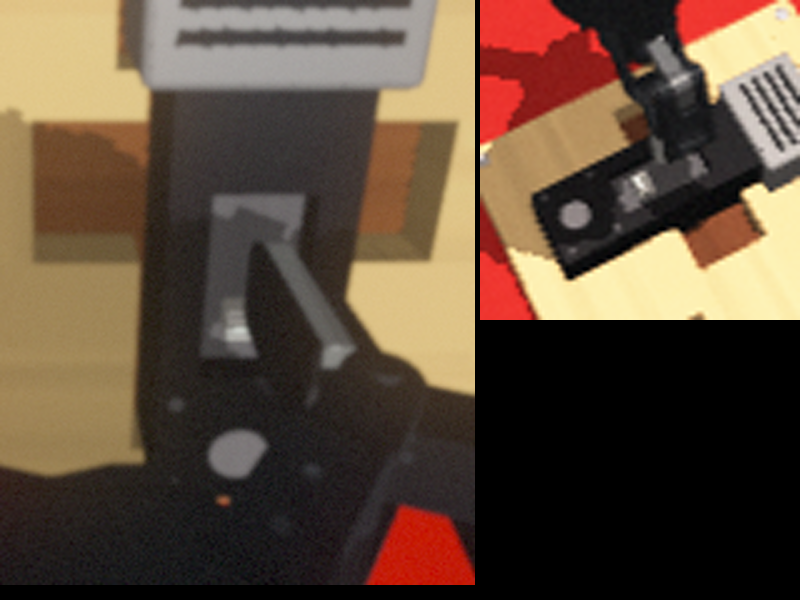

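The open finger hangs over the slot (wrist crop near (270,240); slot columns 210–300, nub at (235,320)). Nothing is touching, so I lower it in small steps and watch the force.

Emit:
step_arm(
  series=[
    {"x":0.0,"y":0.0,"z":0.006,"ax":0.0,"ay":0.0,"az":0.0,"grip":-1.0},
    {"x":0.0,"y":0.0,"z":0.012,"ax":0.0,"ay":0.0,"az":0.0,"grip":-1.0},
    {"x":0.0,"y":0.0,"z":0.018,"ax":0.0,"ay":0.0,"az":0.0,"grip":-1.0},
    {"x":0.0,"y":0.0,"z":0.018,"ax":0.0,"ay":0.0,"az":0.0,"grip":-1.0},
  ],
  force=30,
)

```text
time: 11.3
tool_pos: [0.4117, -0.162, 0.0263]
tcp_rot: [-3.084, -0.598, 0.001]
wrist_force: [0.4, 0.3, 0.9]
width: 0.998
grip_force: 0.0
```

Emit:
step_arm(
  series=[
    {"x":0.0,"y":0.0,"z":0.003,"ax":0.0,"ay":0.0,"az":0.0,"grip":-1.0},
    {"x":0.0,"y":0.0,"z":0.003,"ax":0.0,"ay":0.0,"az":0.0,"grip":-1.0},
  ],
  force=30,
)

```text
time: 11.5
tool_pos: [0.4121, -0.1622, 0.0251]
tcp_rot: [-3.084, -0.598, 0.0]
wrist_force: [0.9, 1.2, -0.3]
width: 0.996
grip_force: 0.0
```

Emit:
step_arm(
  series=[
    {"x":0.0,"y":0.0,"z":0.003,"ax":0.0,"ay":0.0,"az":0.0,"grip":-1.0},
    {"x":0.0,"y":0.0,"z":0.003,"ax":0.0,"ay":0.0,"az":0.0,"grip":-1.0},
  ],
  force=30,
)

```text
time: 11.7
tool_pos: [0.4121, -0.1622, 0.0236]
tcp_rot: [-3.084, -0.598, 0.0]
wrist_force: [-0.3, -0.2, -0.4]
width: 1.003
grip_force: 0.0
```

Emit:
step_arm(
  series=[
    {"x":0.0,"y":0.0,"z":0.002,"ax":0.0,"ay":0.0,"az":0.0,"grip":-1.0},
    {"x":0.0,"y":0.0,"z":0.002,"ax":0.0,"ay":0.0,"az":0.0,"grip":-1.0},
  ],
  force=30,
)

```text
time: 11.9
tool_pos: [0.4121, -0.1622, 0.0227]
tcp_rot: [-3.084, -0.598, 0.0]
wrist_force: [0.5, 0.3, 0.3]
width: 1.0
grip_force: 0.0
```

Emit:
step_arm(
  series=[
    {"x":0.0,"y":0.0,"z":0.002,"ax":0.0,"ay":0.0,"az":0.0,"grip":-1.0},
    {"x":0.0,"y":0.0,"z":0.002,"ax":0.0,"ay":0.0,"az":0.0,"grip":-1.0},
  ],
  force=30,
)

```text
time: 12.1
tool_pos: [0.4121, -0.1622, 0.0217]
tcp_rot: [-3.084, -0.598, 0.0]
wrist_force: [0.6, -0.5, 0.6]
width: 1.001
grip_force: 0.0
```

Emit:
step_arm(
  series=[
    {"x":0.0,"y":0.0,"z":0.002,"ax":0.0,"ay":0.0,"az":0.0,"grip":-1.0},
    {"x":0.0,"y":0.0,"z":0.002,"ax":0.0,"ay":0.0,"az":0.0,"grip":-1.0},
  ],
  force=30,
)

```text
time: 12.3
tool_pos: [0.4121, -0.1622, 0.0207]
tcp_rot: [-3.084, -0.598, 0.0]
wrist_force: [-0.0, 1.1, 1.1]
width: 0.999
grip_force: 0.0
```

Emit:
step_arm(
  series=[
    {"x":-0.005,"y":0.0,"z":0.0,"ax":0.0,"ay":0.0,"az":0.0,"grip":-1.0},
    {"x":-0.01,"y":0.0,"z":0.0,"ax":0.0,"ay":0.0,"az":0.0,"grip":-1.0},
    {"x":-0.013,"y":0.0,"z":0.0,"ax":0.0,"ay":0.0,"az":0.0,"grip":-1.0},
    {"x":-0.016,"y":0.0,"z":0.0,"ax":0.0,"ay":0.0,"az":0.0,"grip":-1.0},
    {"x":-0.018,"y":0.0,"z":0.0,"ax":0.0,"ay":0.0,"az":0.0,"grip":-1.0},
  ],
  force=30,
)

```text
time: 12.8
tool_pos: [0.404, -0.1656, 0.0208]
tcp_rot: [3.084, 0.598, 0.001]
wrist_force: [2.0, 1.2, -0.6]
width: 1.002
grip_force: 1.3
```

Emit:
step_arm(
  series=[
    {"x":-0.002,"y":0.0,"z":0.0,"ax":0.0,"ay":0.0,"az":0.0,"grip":-1.0},
    {"x":-0.004,"y":0.0,"z":0.0,"ax":0.0,"ay":0.0,"az":0.0,"grip":-1.0},
    {"x":-0.004,"y":0.0,"z":0.0,"ax":0.0,"ay":0.0,"az":0.0,"grip":-1.0},
  ],
  force=30,
)

```text
time: 13.1
tool_pos: [0.402, -0.1664, 0.0208]
tcp_rot: [3.084, 0.598, 0.0]
wrist_force: [1.1, 0.9, -0.9]
width: 0.998
grip_force: 1.0
```

Emit:
step_arm(
  series=[
    {"x":-0.002,"y":0.0,"z":0.0,"ax":0.0,"ay":0.0,"az":0.0,"grip":-1.0},
    {"x":-0.004,"y":0.0,"z":0.0,"ax":0.0,"ay":0.0,"az":0.0,"grip":-1.0},
    {"x":-0.004,"y":0.0,"z":0.0,"ax":0.0,"ay":0.0,"az":0.0,"grip":-1.0},
  ],
  force=30,
)

```text
time: 13.4
tool_pos: [0.4001, -0.1672, 0.0208]
tcp_rot: [3.084, 0.598, -0.0]
wrist_force: [1.9, 1.2, -1.7]
width: 0.999
grip_force: 1.0
```

Emit:
step_arm(
  series=[
    {"x":-0.002,"y":0.0,"z":0.0,"ax":0.0,"ay":0.0,"az":0.0,"grip":-1.0},
    {"x":-0.003,"y":0.0,"z":0.0,"ax":0.0,"ay":0.0,"az":0.0,"grip":-1.0},
    {"x":-0.003,"y":0.0,"z":0.0,"ax":0.0,"ay":0.0,"az":0.0,"grip":-1.0},
  ],
  force=30,
)

```text
time: 13.7
tool_pos: [0.3988, -0.1677, 0.0208]
tcp_rot: [3.084, 0.598, 0.0]
wrist_force: [2.5, 1.3, 0.0]
width: 1.002
grip_force: 1.1
```

Emit:
step_arm(
  series=[
    {"x":-0.002,"y":0.0,"z":0.0,"ax":0.0,"ay":0.0,"az":0.0,"grip":-1.0},
    {"x":-0.003,"y":0.0,"z":0.0,"ax":0.0,"ay":0.0,"az":0.0,"grip":-1.0},
    {"x":-0.003,"y":0.0,"z":0.0,"ax":0.0,"ay":0.0,"az":0.0,"grip":-1.0},
  ],
  force=30,
)

```text
time: 14.0
tool_pos: [0.3977, -0.1681, 0.0209]
tcp_rot: [3.084, 0.598, 0.001]
wrist_force: [3.7, 2.4, -0.7]
width: 1.0
grip_force: 2.3
```

Emit:
step_arm(
  series=[
    {"x":-0.002,"y":0.0,"z":0.0,"ax":0.0,"ay":0.0,"az":0.0,"grip":-1.0},
    {"x":-0.003,"y":0.0,"z":0.0,"ax":0.0,"ay":0.0,"az":0.0,"grip":-1.0},
    {"x":-0.003,"y":0.0,"z":0.0,"ax":0.0,"ay":0.0,"az":0.0,"grip":-1.0},
  ],
  force=30,
)

```text
time: 14.3
tool_pos: [0.3975, -0.1683, 0.021]
tcp_rot: [3.084, 0.597, 0.005]
wrist_force: [9.1, 4.9, -4.3]
width: 0.998
grip_force: 4.8
```

Emit:
step_arm(
  series=[
    {"x":-0.002,"y":0.0,"z":0.0,"ax":0.0,"ay":0.0,"az":0.0,"grip":-1.0},
    {"x":-0.003,"y":0.0,"z":0.0,"ax":0.0,"ay":0.0,"az":0.0,"grip":-1.0},
    {"x":-0.003,"y":0.0,"z":0.0,"ax":0.0,"ay":0.0,"az":0.0,"grip":-1.0},
  ],
  force=30,
)

```text
time: 14.6
tool_pos: [0.3974, -0.1688, 0.0215]
tcp_rot: [3.084, 0.597, 0.009]
wrist_force: [11.0, 7.7, -3.3]
width: 1.0
grip_force: 6.5
```

Firm stop at 13 N. The travel matches switch off plus lamp against the wall. Back off and rise.

Emit:
step_arm(
  series=[
    {"x":0.008,"y":0.0,"z":0.0,"ax":0.0,"ay":0.0,"az":0.0,"grip":-1.0},
    {"x":0.015,"y":0.0,"z":0.0,"ax":0.0,"ay":0.0,"az":0.0,"grip":-1.0},
    {"x":0.015,"y":0.0,"z":-0.01,"ax":0.0,"ay":0.0,"az":0.0,"grip":-1.0},
    {"x":0.015,"y":0.0,"z":-0.05,"ax":0.0,"ay":0.0,"az":0.0,"grip":-1.0},
    {"x":0.015,"y":0.0,"z":-0.12,"ax":0.0,"ay":0.0,"az":0.0,"grip":-1.0},
    {"x":0.015,"y":0.05,"z":-0.18,"ax":0.0,"ay":0.0,"az":0.0,"grip":-1.0},
    {"x":0.015,"y":0.098,"z":-0.18,"ax":0.0,"ay":0.0,"az":0.0,"grip":-1.0},
    {"x":0.015,"y":0.098,"z":-0.18,"ax":0.0,"ay":0.0,"az":0.0,"grip":-1.0},
    {"x":0.015,"y":0.098,"z":-0.18,"ax":0.0,"ay":0.0,"az":0.0,"grip":-1.0},
  ],
  force=30,
)

```text
time: 15.5
tool_pos: [0.4191, -0.2121, 0.1107]
tcp_rot: [-3.084, -0.596, 0.002]
wrist_force: [0.5, -0.3, -0.0]
width: 0.998
grip_force: 0.0
```

```bash
python3 - <<'E'
from h import *
import pickle
c=cam('wrist'); I=c['img'].astype(int); plan([])
c4=pickle.load(open('c4.pkl','rb'))['wrist']
tr=(.4550,-.2470,.384)
for nm,k in(('before',c4),('after',c)):
    J=k['img'].astype(int)
    # gray profile along slot centre line at nub-top height, in lamp coordinates (lamp in pocket)
    xs=np.arange(-50,16,2.); P=T(tr,[[x,45+y,39] for x in xs for y in(-2,0,2)]); uv=w2px(k,P).round().astype(int)
    print(nm,dict(zip(xs.astype(int).tolist(),J[uv[:,1],uv[:,0]].mean(1).reshape(-1,3).mean(1).astype(int).tolist())))
    # head top bright mask column/row extents + level check
    r,g,b=J[...,0],J[...,1],J[...,2]; h=(abs(r-g)<22)&(abs(r-b)<25)&(r>105); m=np.zeros_like(h)
    q=w2px(k,T(tr,[[57,45,44]]))[0].astype(int); m[q[1]-45:q[1]+45,q[0]-55:q[0]+55]=1; h=big(h&m)
    y,x=np.nonzero(h); cen=px2w(k,[[x.mean(),y.mean()]],.044)[0]; d=cen[:2]-T(tr,[[0,45,0]])[0,:2]
    print('head centroid in pocket mm',(1000*np.array([np.cos(.384)*d[0]+np.sin(.384)*d[1],-np.sin(.384)*d[0]+np.cos(.384)*d[1]])).round(1),'area',h.sum())
E
```

```text
t 15.55 pos [ 0.4186 -0.2115  0.1101] yaw 0.3823 tilt [-0.0022  0.0012] F [-0.2 -0.3 -0.8] w 0.997 gf 0.0
before {-50: 37, -48: 34, -46: 36, -44: 31, -42: 34, -40: 31, -38: 43, -36: 60, -34: 62, -32: 76, -30: 113, -28: 120, -26: 120, -24: 115, -22: 98, -20: 77, -18: 62, -16: 60, -14: 61, -12: 62, -10: 61, -8: 62, -6: 61, -4: 63, -2: 61, 0: 61, 2: 62, 4: 62, 6: 63, 8: 55, 10: 40, 12: 42, 14: 42}
head centroid in pocket mm [58.1  0.1] area 3909
after {-50: 37, -48: 38, -46: 37, -44: 35, -42: 62, -40: 119, -38: 124, -36: 124, -34: 111, -32: 85, -30: 66, -28: 64, -26: 64, -24: 62, -22: 62, -20: 64, -18: 63, -16: 62, -14: 63, -12: 61, -10: 63, -8: 65, -6: 63, -4: 65, -2: 65, 0: 69, 2: 79, 4: 86, 6: 94, 8: 64, 10: 60, 12: 61, 14: 62}
head centroid in pocket mm [56.  -0.1] area 4222
```

```bash
python3 -c "
from workcell import bot
print(bot.finish_job())"
```

```text
the job is handed in; nothing more can be done
None
```

I handed the job in at about 15.6 s: the lamp sits in its cutout with the switch pushed to its tail-end (off) stop and the gripper clear; the hand-in returned no verdict, and by the last wrist picture's measurements the lamp is seated and the switch off.

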